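Close the bench caliper on a turned barrel

ROBOT

A 7-joint arm with a two-finger parallel gripper is mounted at the origin on the work surface. World frame = base frame: x ahead of the robot, y to its left, z up, the work surface at z = 0. Lengths are in m, angles in rad, forces in N, time in s.
With the tool pointing down it reaches from about 0.4 to 0.85 m from the base axis. Payload 10.4 kg.
Tool frame: the origin (TCP) lies midway between the tips of the shut fingers; the grasp point (between the pads) lies 19 mm behind it; z points along the fingers, y is the line along which they close (so a half turn about z gives the same grasp; the last joint's range is limited). The gripper opens to 87 mm and grips with 3 to 60 N. Pads are 19 mm wide; open, the fingers measure 117 mm over their backs; the gripper's body (75 mm by 190 mm) begins 51 mm behind the grasp point.
Start: joints at [-1.321, 0.332, -0.065, 1.46, 0.022, 1.35, -0.088], TCP at [0.168, 0.602, 0.223] pointing down, gripper open.
Joint ranges: [-2.6, 2.6], [-0.5, 2.12], [-1.47, 1.34], [0.16, 2.42], [-1.27, 4.41], [0.06, 2.06], [-2.6, 2.6]. Speed limits (rad/s): [2.22, 2.22, 2.79, 2.79, 3.14, 3.14, 3.14].

INTERFACE

Orientations are given as a unit quaternion [x, y, z, w].
In Python, from plant import * gives the robot as it stands. The module is installed in compiled form; this text tells all that it offers.
- The arm moves only by the tool move_arm, never from a script. Its argument "rows" is a list of rows, each an object of numbers: "grip": the closure, from 0 (fully open) to 1 (shut); "x", "y", "z": the shift along the tool's x, y, z in mm; "wx", "wy", "wz": the turn, a rotation vector about the tool's x, y, z in rad. A call has 1 to 20 rows; each row is the pose to reach, as a shift and turn from the pose commanded when the call began, along the tool's axes at that moment; what a row does not reach only later rows make up. A row lasts 1/12 s, in which the tool goes at most 41.7 mm and 7.16 degrees, less where a joint would pass 70% of its speed; a pose out of reach is approached as far as the arm can. A call with a gripper value outside its range is refused whole. The fingers move at their own pace and stop on an object; "force" is the grip in N (left out, the last holds). Time passes only in rows, so rows that repeat a pose let the fingers close. It gives the time, the measured TCP pose, the force, the opening and the grip force at its end, in the units of the state.
- get_obs(): the state, without advancing time (a new reading comes with each control period).
- read_camera(name): name is "scene" or "side" or "wrist"; returns (picture, depth): 420x560x3 uint8, red, green, blue; 420x560 float32, m along the optical axis (not along the pixel's ray), 0 where there is no reading.
- camera_params(name): a dict with "intrinsics" (3x3 intrinsics, pixels), "rvec" (rotation vector, rad) and "tvec" (3), from world to camera coordinates, as OpenCV has them. Camera axes: x right, y down, z forward; pixel columns grow to the right and rows downward; lengths in m; the calibration is good to about 2 mm. A picture is of the moment at which its call begins: read the wrist's pose just before it. camera_params takes no time and is no camera call; for the wrist camera it gives the pose at the moment of the call.
- hand_in(): hands the job in; it is judged then, once.
The state is a dict: "clock": time; "joints": joint angles; "qvel": joint speeds; "tau": joint torques, N m; "ee_pos": TCP position; "orientation": TCP orientation; "ft_force": force on the tool from outside, world axes, zero at the start; "moment": the same for the moment, N m; "finger_gap": finger opening in m; "finger_force": force on a finger pad.
Only numpy, scipy, OpenCV 4.12 (cv2) and the standard library are available. Lean on these libraries where they do the work, as an engineer would, in place of code of your own. Each camera call takes 0.05 s, during which the arm holds its last target. There are 200 camera calls.

TASK

Take the longer, stepped metal barrel out of the sloped rest and stand it upright, wide end down, on the bed of the bench caliper, midway between the open jaws, and let go of it. Then slide the moving jaw by its black post, gently, until it presses the barrel against the sprung anvil and the anvil is pushed in about 5 mm, and let go, leaving the jaws closed on the standing barrel. Leave the short plug in the rest and the other things on the bench where they are.

Things in the scene. Friction and masses are not known exactly. Their poses are not given: they have to be found in the camera images.
- barrel: Turned bare-metal barrel, about 0.36 kg, 110 mm long: 44 mm diameter for the first 60 mm, then a 36 mm neck. Origin at the centre of the wide end's face, z along the barrel towards the neck. At the start it leans in one of the rest's two troughs, wide end down, neck up and towards the robot, z axis 40 degrees from vertical; grip it by the neck.
- plug: Plain short turned metal plug in the other trough, 44 mm diameter and 80 mm long, no step; origin at the centre of its lower face, z along it. Not to be moved.
- rest: Fixed aluminium rest 190 mm wide (its y), 160 mm deep, two troughs at its y = -45 and +45 mm, open on the upper, far side. Parts lean 40 degrees from vertical towards its -x; low cheeks reach 55 mm up along the part, the back plate 90 mm. Origin on the table under the middle of the parts' lower ends, which lie 40 mm above the table.
- caliper: Fixed bench caliper: flat dark bed 110 mm (its x) by 340 mm (its y), top 20 mm above the table. Origin on the table below point bed. Sprung anvil on the -y side, face at y = -60 mm when free; moving jaw on the +y side, closing towards -y. Both faces are 50 mm wide in x, centred on x = 0, tops 65 mm above the table; white anvil housing 70 mm.
- bed (a point): Point on the bed's top surface, 20 mm above the table, at the middle of the space between the fully open jaws: x = 0, y = 0 of the caliper.
- jaw (a joint): Travel of the moving jaw in m: 0 fully open (face at caliper y = +60 mm, 120 mm from the free anvil), growing as it closes: face y = 60 mm - travel; stop at 0.098. It slides with about 4 N of friction and stays where it is left. With the barrel just touching both faces it reads 0.076.
- jaw_post (a point): Grip point of the black finger post on the moving jaw: post 24 mm (caliper x) by 22 mm (caliper y), from 46 to 117 mm above the table. The point is on its axis, 100 mm above the table, moves with the jaw and lies 60 mm behind (+y of) the jaw face.
- anvil (a joint): How far the sprung anvil is pushed in (towards caliper -y), in m: 0 free, 0.010 at its stop; spring 0.8 N per mm, so 5 mm means 4 N of measuring force.
- bottle: Amber bottle standing on the bench, 66 mm diameter, 170 mm tall; origin under its centre. Bystander.
- jar: Squat white jar with black cap, 64 mm diameter, 70 mm tall; origin under its centre. Bystander.
- case: Flat closed wooden gauge case, 70 x 150 x 28 mm; origin under its centre. Bystander.
- marker: Marker pen lying on the bench, 135 mm long, 18 mm thick; origin under it near its middle. Bystander.

How it is judged:
By the outcome, as a careful person would: the job done as asked, in the order asked, and still so for the second after the job is handed in, with the robot touching nothing.
It also fails if it takes over 54 s, if anything falls off the work surface, if the arm or the gripper's body presses on something with over 40 N, if the wrist force passes 120 N, or if a joint passes its speed limit or range.

## Working session

There is one attempt and no reset: what is moved stays moved. The work goes in short steps, Python scripts to look and compute and a tool call to move; the robot and the scene stay as the last step left them, time stands still between calls to the robot, and variables do not carry over. Pictures are saved under pics/ and viewed, at most 10 in all, crops included, and the job is handed in when it is done.

Besides the shell and the picture viewer there is one more tool, called after "Emit:" in YAML: its name, and indented under it one key for each argument. move_arm: Moves the arm, as the interface text tells. Its arguments: {"type":"object","properties":{"rows":{"type":"array","items":{"type":"object","properties":{"grip":{"type":"number"},"x":{"type":"number"},"y":{"type":"number"},"z":{"type":"number"},"wx":{"type":"number"},"wy":{"type":"number"},"wz":{"type":"number"}}}},"force":{"type":"number"}},"required":["rows"]}

```bash
mkdir -p pics; cat > h.py <<'E'
from plant import *
import numpy as np, cv2
from scipy.spatial.transform import Rotation as R
def cloud(name):
    p=camera_params(name); im,d=read_camera(name)
    K=np.array(p["intrinsics"]);Rm=cv2.Rodrigues(np.array(p["rvec"],float))[0];t=np.array(p["tvec"],float).ravel()
    v,u=np.indices(d.shape); c=np.stack([(u-K[0,2])/K[0,0]*d,(v-K[1,2])/K[1,1]*d,d],-1)
    w=(c-t)@Rm; w[d==0]=np.nan
    return im,w
def save(n,im): cv2.imwrite(f"pics/{n}.png",im[:,:,::-1])
E
python3 - <<'E'
from h import *
o=get_obs();print(o)
a,wa=cloud("scene");b,wb=cloud("side")
np.savez("s.npz",a=a,wa=wa,b=b,wb=wb)
save("scene",a);save("side",b)
E
```

```text
{'clock': 0.0, 'joints': array([-1.32059479,  0.33287951, -0.06469634,  1.46097185,  0.02160242,
        1.34988785, -0.08847909]), 'qvel': array([ 0.0006528 ,  0.00128509,  0.00039976,  0.00182976,  0.00081879,
        0.00127314, -0.0018511 ]), 'tau': array([ 4.00391482e-04, -6.23246098e+01,  2.47657788e-02, -3.89914405e+01,
       -6.13833801e-02,  3.95964843e-02,  1.81023993e-04]), 'ee_pos': array([0.16829594, 0.60150121, 0.22173458]), 'orientation': array([ 1.35958543e-01,  9.90714262e-01, -7.22730849e-04, -6.31246551e-05]), 'ft_force': array([ 0.88786859,  0.32133483, -0.43494612]), 'moment': array([-0.03041665, -0.04225097,  0.1010969 ]), 'finger_force': 0.0, 'finger_gap': 0.08695557028361256}
```

View pics/scene.png

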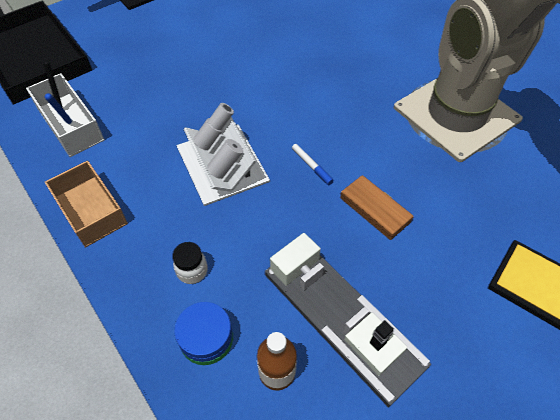

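View pics/side.png

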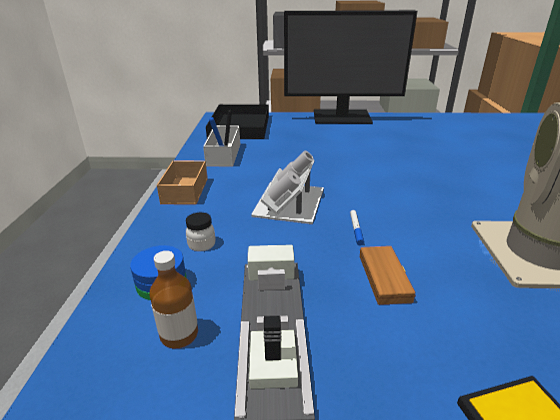

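The scene view shows the barrel in the far trough, with its neck at (225,108), and the plug at (232,148). The caliper runs from the anvil housing at (297,258) to the post at (382,333). The side view agrees, with the barrel at (300,160) and the post at (272,338).

```bash
python3 - <<'E'
from h import *
s=np.load("s.npz")
for im,w,n in((s['a'],s['wa'],'scene'),(s['b'],s['wb'],'side')):
    def at(u,v):
        return np.round(np.nanmedian(w[v-1:v+2,u-1:u+2].reshape(-1,3),0),3)
    print(n,[at(*p) for p in ([(225,108),(232,148),(297,250),(382,328),(340,310),(190,250)] if n=='scene' else [(300,160),(288,180),(270,252),(272,325),(280,300)])])
    hsv=cv2.cvtColor(im,cv2.COLOR_RGB2HSV).astype(int)
    z=w[...,2]; ns=(hsv[...,1]<90)
    P=lambda m:w[m][:,:2].astype(np.float32)
    reg=lambda x0,x1,y0,y1:(w[...,0]>x0)&(w[...,0]<x1)&(w[...,1]>y0)&(w[...,1]<y1)
    np.set_printoptions(precision=4,suppress=True)
    h=at(297,250) if n=='scene' else at(270,252)
    near=np.hypot(w[...,0]-h[0],w[...,1]-h[1])<.09
    m=near&ns&(abs(z-.07)<.004);print('housing top',m.sum(),cv2.minAreaRect(P(m)))
    p=at(382,328) if n=='scene' else at(272,325)
    near=np.hypot(w[...,0]-p[0],w[...,1]-p[1])<.05
    m=near&(abs(z-.117)<.005)&(hsv[...,2]<90);print('post top',m.sum(),w[m].mean(0),cv2.minAreaRect(P(m)) if m.sum()>3 else 0)
    c=(h+p)/2
    near=np.hypot(w[...,0]-c[0],w[...,1]-c[1])<.25
    m=near&ns&(abs(z-.02)<.004)&(hsv[...,2]<140);print('bed',m.sum(),cv2.minAreaRect(P(m)))
    r=at(232,148) if n=='scene' else at(288,180)
    near=np.hypot(w[...,0]-r[0],w[...,1]-r[1])<.17
    m=near&ns&(z>.002)&(z<.015)&(hsv[...,2]>110);print('restbase',m.sum(),np.median(z[m]),cv2.minAreaRect(P(m)))
E
```

```text
scene [array([ 0.523, -0.25 ,  0.128]), array([ 0.566, -0.161,  0.109]), array([0.593, 0.1  , 0.07 ]), array([0.587, 0.323, 0.118]), array([0.588, 0.232, 0.019]), array([ 0.758, -0.024,  0.069])]
housing top 1048 ((0.5993788838386536, 0.11533743143081665), (0.09001775085926056, 0.07647085934877396), 3.9303390979766846)
post top 176 [0.5852 0.3258 0.1169] ((0.5847378969192505, 0.3255080282688141), (0.024203428998589516, 0.020504357293248177), 4.6259379386901855)
bed 4737 ((0.6598240733146667, 0.24626481533050537), (0.24984164535999298, 0.33829665184020996), 3.808872699737549)
restbase 1689 0.008313730794519233 ((0.5177481174468994, -0.20696167647838593), (0.19300512969493866, 0.2635365426540375), 78.5907211303711)
side [array([ 0.538, -0.242,  0.115]), array([ 0.568, -0.15 ,  0.101]), array([0.599, 0.101, 0.068]), array([0.582, 0.333, 0.115]), array([0.577, 0.183, 0.019])]
housing top 706 ((0.5981248021125793, 0.10499884188175201), (0.08934921026229858, 0.052069198340177536), 2.569080352783203)
post top 219 [0.5824 0.3283 0.1152] ((0.582410991191864, 0.32685598731040955), (0.022970225661993027, 0.022885344922542572), 2.0609374046325684)
bed 4587 ((0.6764249801635742, 0.25072139501571655), (0.2863655090332031, 0.3366878628730774), 3.9541895389556885)
restbase 1115 0.006272507179889053 ((0.5191928148269653, -0.20583775639533997), (0.19282934069633484, 0.260225772857666), 80.45490264892578)
```

```bash
python3 - <<'E'
from h import *
from scipy.optimize import least_squares
np.set_printoptions(precision=4,suppress=True)
s=np.load("s.npz")
for yaw in(-11.4,-10):
  c,sn=np.cos(np.radians(yaw)),np.sin(np.radians(yaw))
  xr=np.array([c,sn,0]);yr=np.array([-sn,c,0]);d=-xr*np.sin(np.radians(40))+np.array([0,0,np.cos(np.radians(40))]);n=np.cross(d,yr) 
  for im,w in((s['a'],s['wa']),(s['b'],s['wb'])):
    p0=np.array([.523,-.25,.128])
    m=(np.linalg.norm(w-p0,axis=-1)<.08)&(w[...,2]>.03)
    q=(w[m]-p0)@np.c_[yr,n,d]
    tops=np.percentile(q[:,2],[97,99])
    # end face: highest along d
    f=abs(q[:,2]-q[:,2].max())<.005
    sel=(q[:,2]<tops[0]-.012)&(q[:,2]>tops[0]-.045)&(abs(q[:,0])<.03)
    r=least_squares(lambda x:np.hypot(q[sel,0]-x[0],q[sel,1]-x[1])-.018,[0,0],loss='soft_l1',f_scale=.002)
    e=np.median(abs(r.fun))
    top=p0+np.c_[yr,n,d]@np.r_[r.x,tops[0]]
    print(yaw,sel.sum(),'rms',e,'axis top',top,'lower',top-.11*d,'face mean',w[m][f].mean(0),f.sum())
E
```

```text
-11.4 331 rms 0.0033509570662268173 axis top [ 0.5154 -0.2499  0.1217] lower [ 0.5847 -0.2639  0.0375] face mean [ 0.5203 -0.2521  0.1255] 102
-11.4 207 rms 0.002148173881674438 axis top [ 0.5135 -0.2512  0.1212] lower [ 0.5829 -0.2651  0.0369] face mean [ 0.5172 -0.2482  0.1225] 69
-10 332 rms 0.0032708892508616517 axis top [ 0.5154 -0.2506  0.1218] lower [ 0.585  -0.2629  0.0376] face mean [ 0.5204 -0.2523  0.1255] 102
-10 206 rms 0.0021315058934499847 axis top [ 0.5134 -0.2516  0.1212] lower [ 0.5831 -0.2638  0.0369] face mean [ 0.5172 -0.2482  0.1225] 69
```

```bash
cat >> h.py <<'E'
np.set_printoptions(precision=4,suppress=True)
def frame(z,y):
    z=np.array(z,float);z/=np.linalg.norm(z);y=np.array(y,float);y-=z*(y@z);y/=np.linalg.norm(y)
    return np.c_[np.cross(y,z),y,z]
def rel(pos,Rt):
    o=get_obs();R0=R.from_quat(o['orientation']).as_matrix()
    t=R0.T@(np.array(pos)-o['ee_pos'])*1000; r=R.from_matrix(R0.T@Rt).as_rotvec()
    print('mm',t.round(1),'rot',r.round(3),'rows>=',max(np.linalg.norm(t)/41.7,np.degrees(np.linalg.norm(r))/7.16).round(1))
def tilt(deg,yaw): # tool z tilted from down towards heading yaw; tool y left of it
    a,h=np.radians(deg),np.radians(yaw)
    return frame([np.sin(a)*np.cos(h),np.sin(a)*np.sin(h),-np.cos(a)],[-np.sin(h),np.cos(h),0])
E
python3 - <<'E'
from h import *
rel([.46,.3,.3],tilt(0,15)); rel([.47,0.,.3],tilt(20,0));rel([.44,-.236,.215],tilt(40,-11))
E
```

```text
mm [-362.2 -211.9  -77.9] rot [-0.001 -0.    -0.535] rows>= 10.2
mm [-452.6 -498.1  -77.5] rot [-0.049 -0.347 -0.27 ] rows>= 16.2
mm [-487.3 -733.4    7.8] rot [-0.029 -0.698 -0.077] rows>= 21.1
```

Emit:
move_arm:
  rows:
    - {"grip": 0, "x": -362, "y": -212, "z": -78, "wz": -0.4}
    - {"grip": 0, "x": -362, "y": -212, "z": -78, "wz": -0.4}
    - {"grip": 0, "x": -362, "y": -212, "z": -78, "wz": -0.4}
    - {"grip": 0, "x": -362, "y": -212, "z": -78, "wz": -0.4}
    - {"grip": 0, "x": -362, "y": -212, "z": -78, "wz": -0.4}
    - {"grip": 0, "x": -362, "y": -212, "z": -78, "wz": -0.4}
    - {"grip": 0, "x": -362, "y": -212, "z": -78, "wz": -0.4}
    - {"grip": 0, "x": -362, "y": -212, "z": -78, "wz": -0.4}
    - {"grip": 0, "x": -362, "y": -212, "z": -78, "wz": -0.4}
    - {"grip": 0, "x": -362, "y": -212, "z": -78, "wz": -0.4}
    - {"grip": 0, "x": -453, "y": -498, "z": -78, "wx": -0.05, "wy": -0.35, "wz": -0.27}
    - {"grip": 0, "x": -453, "y": -498, "z": -78, "wx": -0.05, "wy": -0.35, "wz": -0.27}
    - {"grip": 0, "x": -453, "y": -498, "z": -78, "wx": -0.05, "wy": -0.35, "wz": -0.27}
    - {"grip": 0, "x": -453, "y": -498, "z": -78, "wx": -0.05, "wy": -0.35, "wz": -0.27}
    - {"grip": 0, "x": -453, "y": -498, "z": -78, "wx": -0.05, "wy": -0.35, "wz": -0.27}
    - {"grip": 0, "x": -453, "y": -498, "z": -78, "wx": -0.05, "wy": -0.35, "wz": -0.27}
    - {"grip": 0, "x": -453, "y": -498, "z": -78, "wx": -0.05, "wy": -0.35, "wz": -0.27}
    - {"grip": 0, "x": -453, "y": -498, "z": -78, "wx": -0.05, "wy": -0.35, "wz": -0.27}

```text
validation failed for argument at $.ro...
```

```bash
python3 - <<'E'
from h import *
print(get_obs()['joints']);rel([.44,-.236,.215],tilt(40,-11))
E
```

```text
[-1.3206  0.3328 -0.0647  1.4609  0.0216  1.3499 -0.0885]
mm [-487.3 -733.4    7.8] rot [-0.029 -0.698 -0.077] rows>= 21.1
```

Emit:
move_arm:
  rows:
    - {"grip": 0, "x": -362, "y": -212, "z": -78, "wx": 0, "wy": 0, "wz": -0.4}
    - {"grip": 0, "x": -362, "y": -212, "z": -78, "wx": 0, "wy": 0, "wz": -0.4}
    - {"grip": 0, "x": -362, "y": -212, "z": -78, "wx": 0, "wy": 0, "wz": -0.4}
    - {"grip": 0, "x": -362, "y": -212, "z": -78, "wx": 0, "wy": 0, "wz": -0.4}
    - {"grip": 0, "x": -362, "y": -212, "z": -78, "wx": 0, "wy": 0, "wz": -0.4}
    - {"grip": 0, "x": -362, "y": -212, "z": -78, "wx": 0, "wy": 0, "wz": -0.4}
    - {"grip": 0, "x": -362, "y": -212, "z": -78, "wx": 0, "wy": 0, "wz": -0.4}
    - {"grip": 0, "x": -362, "y": -212, "z": -78, "wx": 0, "wy": 0, "wz": -0.4}
    - {"grip": 0, "x": -362, "y": -212, "z": -78, "wx": 0, "wy": 0, "wz": -0.4}
    - {"grip": 0, "x": -453, "y": -498, "z": -78, "wx": -0.05, "wy": -0.35, "wz": -0.27}
    - {"grip": 0, "x": -453, "y": -498, "z": -78, "wx": -0.05, "wy": -0.35, "wz": -0.27}
    - {"grip": 0, "x": -453, "y": -498, "z": -78, "wx": -0.05, "wy": -0.35, "wz": -0.27}
    - {"grip": 0, "x": -453, "y": -498, "z": -78, "wx": -0.05, "wy": -0.35, "wz": -0.27}
    - {"grip": 0, "x": -453, "y": -498, "z": -78, "wx": -0.05, "wy": -0.35, "wz": -0.27}
    - {"grip": 0, "x": -453, "y": -498, "z": -78, "wx": -0.05, "wy": -0.35, "wz": -0.27}
    - {"grip": 0, "x": -453, "y": -498, "z": -78, "wx": -0.05, "wy": -0.35, "wz": -0.27}
    - {"grip": 0, "x": -453, "y": -498, "z": -78, "wx": -0.05, "wy": -0.35, "wz": -0.27}
    - {"grip": 0, "x": -453, "y": -498, "z": -78, "wx": -0.05, "wy": -0.35, "wz": -0.27}
  force: 20

```text
clock: 1.6
ee_pos: [0.4707, -0.0063, 0.3008]
orientation: [0.004, 0.984, 0.001, 0.176]
ft_force: [0.4, 0.6, 0.0]
finger_gap: 0.087
finger_force: 0.0
```

```bash
python3 - <<'E'
from h import *
print(get_obs()['joints']);rel([.44,-.236,.215],tilt(40,-11))
E
```

```text
[-0.7047 -0.414   0.4393  2.0197  0.2866  1.1662  1.2256]
mm [  56.7 -230.2   69.7] rot [ 0.096 -0.344  0.159] rows>= 5.9
```

Emit:
move_arm:
  rows:
    - {"grip": 0, "x": 57, "y": -230, "z": 70, "wx": 0.1, "wy": -0.34, "wz": 0.16}
    - {"grip": 0, "x": 57, "y": -230, "z": 70, "wx": 0.1, "wy": -0.34, "wz": 0.16}
    - {"grip": 0, "x": 57, "y": -230, "z": 70, "wx": 0.1, "wy": -0.34, "wz": 0.16}
    - {"grip": 0, "x": 57, "y": -230, "z": 70, "wx": 0.1, "wy": -0.34, "wz": 0.16}
    - {"grip": 0, "x": 57, "y": -230, "z": 70, "wx": 0.1, "wy": -0.34, "wz": 0.16}
    - {"grip": 0, "x": 57, "y": -230, "z": 70, "wx": 0.1, "wy": -0.34, "wz": 0.16}
    - {"grip": 0, "x": 57, "y": -230, "z": 70, "wx": 0.1, "wy": -0.34, "wz": 0.16}
    - {"grip": 0, "x": 57, "y": -230, "z": 70, "wx": 0.1, "wy": -0.34, "wz": 0.16}
    - {"grip": 0, "x": 57, "y": -230, "z": 70, "wx": 0.1, "wy": -0.34, "wz": 0.16}
    - {"grip": 0, "x": 57, "y": -230, "z": 70, "wx": 0.1, "wy": -0.34, "wz": 0.16}
  force: 20

```text
clock: 2.43
ee_pos: [0.4487, -0.1841, 0.2311]
orientation: [0.088, 0.936, -0.036, 0.339]
ft_force: [0.7, -1.3, 0.7]
finger_gap: 0.087
finger_force: 0.0
```

```bash
python3 - <<'E'
from h import *
o=get_obs();print(o['joints']);rel([.44,-.236,.215],tilt(40,-11))
im,w=cloud("wrist");save("w1",im);np.savez("w1.npz",im=im,w=w)
E
```

```text
[ 0.3621 -0.4657  0.0122  2.3639 -0.2005  0.5645  1.8905]
mm [  9.6 -52.4  13.5] rot [-0.005 -0.002  0.007] rows>= 1.3
```

View pics/w1.png

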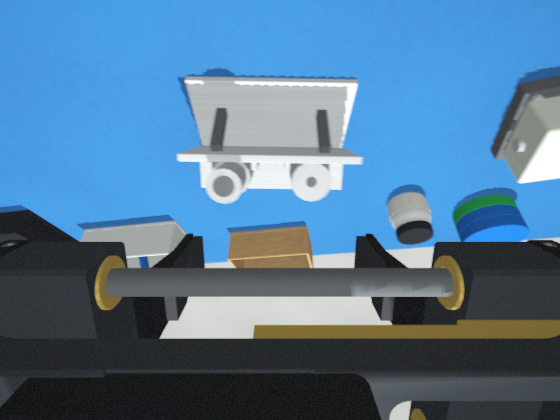

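The wrist view shows the barrel's neck end face at (222,185), the plug's at (312,182), and clear space between them for a finger.

```bash
python3 - <<'E'
from h import *
im,w=cloud("wrist");o=get_obs();print(o['joints'],o['ee_pos'])
yaw=np.radians(-11);xr=np.array([np.cos(yaw),np.sin(yaw),0]);d=-xr*np.sin(np.radians(40))+np.array([0,0,np.cos(np.radians(40))])
for nm,p0 in(("barrel",[.516,-.25,.124]),("plug",[.555,-.165,.1])):
    p0=np.array(p0);m=np.linalg.norm(w-p0,axis=-1)<.04
    q=w[m];s=q@d;h=np.percentile(s,95);f=(s>h-.004)&(s<h+.004)
    pts=q[f];v,u=np.where(m);c=cv2.minEnclosingCircle(pts[:,:].dot(np.c_[np.cross(d,xr)/np.linalg.norm(np.cross(d,xr)),np.cross(d,np.cross(d,xr))/np.linalg.norm(np.cross(d,xr))]).astype(np.float32))
    A=np.linalg.svd(pts-pts.mean(0))[2][2]
    print(nm,f.sum(),pts.mean(0),'r',c[1],'normal',A*np.sign(A[2]),'d',d,(u[f].mean(),v[f].mean()))
E
```

```text
[ 0.3558 -0.4614  0.0301  2.3633 -0.1974  0.5671  1.8912] [ 0.4465 -0.1886  0.2288]
barrel 994 [ 0.517  -0.2531  0.1238] r 0.01812243089079857 normal [-0.639   0.1334  0.7576] d [-0.631   0.1226  0.766 ] (np.float64(234.0291750503018), np.float64(190.95372233400403))
plug 456 [ 0.5302 -0.1601  0.0921] r 0.031611692160367966 normal [-0.7117  0.1499  0.6863] d [-0.631   0.1226  0.766 ] (np.float64(327.1951754385965), np.float64(163.6359649122807))
```

```bash
python3 - <<'E'
from h import *
Rt=tilt(40,-11.5);d=-Rt[:,2];f=np.array([.517,-.253,.124])
rel(f+.05*d,Rt);rel(f-.042*d,Rt)
E
```

```text
mm [  4.2 -49.1  83. ] rot [ 0.    -0.008  0.004] rows>= 2.3
mm [  3.4 -49.1 174.9] rot [ 0.    -0.008  0.004] rows>= 4.4
```

Emit:
move_arm:
  rows:
    - {"grip": 0, "x": 4, "y": -49, "z": 40, "wx": 0, "wy": -0.008, "wz": 0.004}
    - {"grip": 0, "x": 4, "y": -49, "z": 83, "wx": 0, "wy": -0.008, "wz": 0.004}
    - {"grip": 0, "x": 4, "y": -49, "z": 83, "wx": 0, "wy": -0.008, "wz": 0.004}
    - {"grip": 0, "x": 4, "y": -49, "z": 83, "wx": 0, "wy": -0.008, "wz": 0.004}
    - {"grip": 0, "x": 4, "y": -49, "z": 83, "wx": 0, "wy": -0.008, "wz": 0.004}
    - {"grip": 0, "x": 4, "y": -49, "z": 83, "wx": 0, "wy": -0.008, "wz": 0.004}
  force: 20

```text
clock: 3.03
ee_pos: [0.4901, -0.2396, 0.1664]
orientation: [0.088, 0.935, -0.033, 0.342]
ft_force: [-0.2, -0.7, 0.3]
finger_gap: 0.0866
finger_force: 0.0
```

```bash
python3 - <<'E'
from h import *
Rt=tilt(40,-11.5);d=-Rt[:,2];f=np.array([.517,-.253,.124])
o=get_obs();print(o['joints'],o['qvel'])
rel(f+.05*d,Rt);rel(f-.042*d,Rt)
E
```

```text
[ 0.1877 -0.2214  0.2841  2.342  -0.3727  0.3577  2.1752] [ 0.0148 -0.0238 -0.0087 -0.0006 -0.0015 -0.0057  0.0069]
mm [ 5.1 -7.8  1.1] rot [0.006 0.004 0.01 ] rows>= 0.2
mm [ 5.4 -8.3 93.1] rot [0.006 0.004 0.01 ] rows>= 2.2
```

Emit:
move_arm:
  rows:
    - {"grip": 0, "x": 5, "y": -8, "z": 0, "wx": 0.006, "wy": 0.004, "wz": 0.01}
    - {"grip": 0, "x": 5, "y": -8, "z": 0, "wx": 0.006, "wy": 0.004, "wz": 0.01}
    - {"grip": 0, "x": 5, "y": -8, "z": 25, "wx": 0.006, "wy": 0.004, "wz": 0.01}
    - {"grip": 0, "x": 5, "y": -8, "z": 50, "wx": 0.006, "wy": 0.004, "wz": 0.01}
    - {"grip": 0, "x": 5, "y": -8, "z": 50, "wx": 0.006, "wy": 0.004, "wz": 0.01}
    - {"grip": 0, "x": 5, "y": -8, "z": 50, "wx": 0.006, "wy": 0.004, "wz": 0.01}
  force: 20

```text
clock: 3.53
ee_pos: [0.5161, -0.2533, 0.1238]
orientation: [0.094, 0.935, -0.034, 0.339]
ft_force: [-0.3, 0.1, -0.1]
finger_gap: 0.087
finger_force: 0.0
```

```bash
python3 - <<'E'
from h import *
Rt=tilt(40,-11.5);d=-Rt[:,2];f=np.array([.517,-.253,.124])
o=get_obs();print(o['joints'])
rel(f-.042*d,Rt)
E
```

```text
[ 0.0386 -0.0741  0.4444  2.3253 -0.64    0.2596  2.4323]
mm [-0.8  0.5 42.4] rot [-0.    -0.002 -0.001] rows>= 1.0
```

```bash
python3 - <<'E'
from h import *
R4=tilt(40,-11.5);d=-R4[:,2];f=np.array([.517,-.253,.124])
Rt=tilt(30,-11.5)
rel(f-.020*d-.03*d+.019*Rt[:,2]-.05*Rt[:,2]+.03*d,Rt);rel(f-.020*d+.019*Rt[:,2],Rt)
E
```

```text
mm [ -6.1   0.4 -10.2] rot [-0.     0.173 -0.001] rows>= 1.4
mm [ 2.5  0.5 39.1] rot [-0.     0.173 -0.001] rows>= 1.4
```

Emit:
move_arm:
  rows:
    - {"grip": 0, "x": -6, "y": 0, "z": -10, "wx": 0, "wy": 0.173, "wz": 0}
    - {"grip": 0, "x": -6, "y": 0, "z": -10, "wx": 0, "wy": 0.173, "wz": 0}
    - {"grip": 0, "x": -6, "y": 0, "z": -10, "wx": 0, "wy": 0.173, "wz": 0}
    - {"grip": 0, "x": -1, "y": 0, "z": 18, "wx": 0, "wy": 0.173, "wz": 0}
    - {"grip": 0, "x": -1, "y": 0, "z": 18, "wx": 0, "wy": 0.173, "wz": 0}
    - {"grip": 0, "x": -1, "y": 0, "z": 18, "wx": 0, "wy": 0.173, "wz": 0}
  force: 20

```text
clock: 4.03
ee_pos: [0.5274, -0.2567, 0.1112]
orientation: [0.098, 0.961, -0.026, 0.257]
ft_force: [0.1, -0.4, 0.3]
finger_gap: 0.0869
finger_force: 0.0
```

```bash
python3 - <<'E'
from h import *
R4=tilt(40,-11.5);d=-R4[:,2];f=np.array([.517,-.253,.124])
Rt=tilt(30,-11.5);o=get_obs();print(o['joints'])
rel(f-.020*d+.019*Rt[:,2],Rt)
E
```

```text
[ 0.1358  0.035   0.3186  2.1728 -0.3154  0.4444  2.071 ]
mm [-0.5  1.6 22.1] rot [-0.002 -0.    -0.002] rows>= 0.5
```

Much healthier joints. Descend and close.

Emit:
move_arm:
  rows:
    - {"grip": 0, "x": 0, "y": 1.5, "z": 12, "wx": 0, "wy": 0, "wz": 0}
    - {"grip": 0, "x": 0, "y": 1.5, "z": 22, "wx": 0, "wy": 0, "wz": 0}
    - {"grip": 0, "x": 0, "y": 1.5, "z": 22, "wx": 0, "wy": 0, "wz": 0}
    - {"grip": 0.45, "x": 0, "y": 1.5, "z": 22, "wx": 0, "wy": 0, "wz": 0}
    - {"grip": 0.7, "x": 0, "y": 1.5, "z": 22, "wx": 0, "wy": 0, "wz": 0}
    - {"grip": 0.7, "x": 0, "y": 1.5, "z": 22, "wx": 0, "wy": 0, "wz": 0}
    - {"grip": 0.7, "x": 0, "y": 1.5, "z": 22, "wx": 0, "wy": 0, "wz": 0}
    - {"grip": 0.7, "x": 0, "y": 1.5, "z": 22, "wx": 0, "wy": 0, "wz": 0}
    - {"grip": 0.7, "x": 0, "y": 1.5, "z": 22, "wx": 0, "wy": 0, "wz": 0}
  force: 30

```text
clock: 4.78
ee_pos: [0.5395, -0.2571, 0.0925]
orientation: [0.097, 0.961, -0.026, 0.258]
ft_force: [0.6, -0.1, -0.3]
finger_gap: 0.0546
finger_force: 0.0
```

```bash
python3 - <<'E'
from h import *
o=get_obs();print(o['joints'],o['ft_force'],o['finger_gap'],o['finger_force'])
R4=tilt(40,-11.5);d=-R4[:,2];R0=R.from_quat(o['orientation']).as_matrix()
print('d in tool mm100',R0.T@d*100)
E
```

```text
[ 0.1377  0.0923  0.3121  2.1643 -0.3841  0.4021  2.1276] [ 0.6301 -0.0885 -0.2759] 0.05458403157264391 0.0
d in tool mm100 [ 17.2118  -0.0948 -98.5076]
```

Emit:
move_arm:
  rows:
    - {"grip": 0.8, "x": 0, "y": 0, "z": 0, "wx": 0, "wy": 0, "wz": 0}
    - {"grip": 0.8, "x": 0, "y": 0, "z": 0, "wx": 0, "wy": 0, "wz": 0}
    - {"grip": 0.8, "x": 0, "y": 0, "z": 0, "wx": 0, "wy": 0, "wz": 0}
    - {"grip": 0.8, "x": 0, "y": 0, "z": 0, "wx": 0, "wy": 0, "wz": 0}
    - {"grip": 0.8, "x": 0, "y": 0, "z": 0, "wx": 0, "wy": 0, "wz": 0}
    - {"grip": 0.8, "x": 0, "y": 0, "z": 0, "wx": 0, "wy": 0, "wz": 0}
  force: 30

```text
clock: 5.28
ee_pos: [0.5395, -0.2571, 0.0921]
orientation: [0.097, 0.961, -0.026, 0.258]
ft_force: [-0.5, -0.3, -0.1]
finger_gap: 0.0348
finger_force: 30.0
```

Emit:
move_arm:
  rows:
    - {"grip": 0.8, "x": 1.5, "y": 0, "z": -10, "wx": 0, "wy": 0, "wz": 0}
    - {"grip": 0.8, "x": 4, "y": 0, "z": -30, "wx": 0, "wy": 0, "wz": 0}
    - {"grip": 0.8, "x": 7, "y": 0, "z": -50, "wx": 0, "wy": 0, "wz": 0}
    - {"grip": 0.8, "x": 10, "y": 0, "z": -70, "wx": 0, "wy": 0, "wz": 0}
    - {"grip": 0.8, "x": 10, "y": 0, "z": -90, "wx": 0, "wy": 0, "wz": 0}
    - {"grip": 0.8, "x": 10, "y": 0, "z": -100, "wx": 0, "wy": 0, "wz": 0}
    - {"grip": 0.8, "x": 10, "y": 0, "z": -100, "wx": 0, "wy": 0, "wz": 0}
  force: 30

```text
clock: 5.87
ee_pos: [0.4819, -0.2455, 0.1754]
orientation: [0.097, 0.961, -0.026, 0.259]
ft_force: [0.3, -1.5, -3.7]
finger_gap: 0.0345
finger_force: 30.0
```

```bash
python3 - <<'E'
from h import *
o=get_obs();print(o['joints'],o['ft_force'],o['finger_gap'],o['finger_force'])
rel([.50,-.15,.27],tilt(10,0))
Rt=tilt(-10,4)
rel([.585,.207,.22],Rt)
rel([.585,.207,.16],Rt)
E
```

```text
[ 0.1481 -0.1776  0.3022  2.2044 -0.1346  0.5993  1.9198] [ 0.2909 -1.4631 -3.6792] 0.03454037070737975 29.98246869072318
mm [-46.4  97.2 -82.5] rot [-0.07   0.352 -0.191] rows>= 3.3
mm [-31.2 464.  -33.5] rot [-0.049  0.697 -0.273] rows>= 11.2
mm [ -1.  464.   18.3] rot [-0.049  0.697 -0.273] rows>= 11.1
```

Emit:
move_arm:
  rows:
    - {"grip": 0.8, "x": -46, "y": 97, "z": -82, "wx": -0.07, "wy": 0.35, "wz": -0.19}
    - {"grip": 0.8, "x": -46, "y": 97, "z": -82, "wx": -0.07, "wy": 0.35, "wz": -0.19}
    - {"grip": 0.8, "x": -46, "y": 97, "z": -82, "wx": -0.07, "wy": 0.35, "wz": -0.19}
    - {"grip": 0.8, "x": -46, "y": 97, "z": -82, "wx": -0.07, "wy": 0.35, "wz": -0.19}
    - {"grip": 0.8, "x": -46, "y": 464, "z": -60, "wx": -0.05, "wy": 0.7, "wz": -0.27}
    - {"grip": 0.8, "x": -46, "y": 464, "z": -60, "wx": -0.05, "wy": 0.7, "wz": -0.27}
    - {"grip": 0.8, "x": -46, "y": 464, "z": -60, "wx": -0.05, "wy": 0.7, "wz": -0.27}
    - {"grip": 0.8, "x": -46, "y": 464, "z": -60, "wx": -0.05, "wy": 0.7, "wz": -0.27}
    - {"grip": 0.8, "x": -46, "y": 464, "z": -60, "wx": -0.05, "wy": 0.7, "wz": -0.27}
    - {"grip": 0.8, "x": -46, "y": 464, "z": -60, "wx": -0.05, "wy": 0.7, "wz": -0.27}
    - {"grip": 0.8, "x": -46, "y": 464, "z": -60, "wx": -0.05, "wy": 0.7, "wz": -0.27}
    - {"grip": 0.8, "x": -46, "y": 464, "z": -60, "wx": -0.05, "wy": 0.7, "wz": -0.27}
    - {"grip": 0.8, "x": -46, "y": 464, "z": -60, "wx": -0.05, "wy": 0.7, "wz": -0.27}
    - {"grip": 0.8, "x": -46, "y": 464, "z": -60, "wx": -0.05, "wy": 0.7, "wz": -0.27}
    - {"grip": 0.8, "x": -46, "y": 464, "z": -60, "wx": -0.05, "wy": 0.7, "wz": -0.27}
    - {"grip": 0.8, "x": -46, "y": 464, "z": -60, "wx": -0.05, "wy": 0.7, "wz": -0.27}
    - {"grip": 0.8, "x": -46, "y": 464, "z": -60, "wx": -0.05, "wy": 0.7, "wz": -0.27}
  force: 30

```text
clock: 7.28
ee_pos: [0.5849, 0.2063, 0.2475]
orientation: [-0.033, 0.995, -0.002, -0.09]
ft_force: [0.1, -0.8, -3.0]
finger_gap: 0.0345
finger_force: 30.0
```

```bash
python3 - <<'E'
from h import *
o=get_obs();print(o['joints'],o['finger_gap'])
rel([.585,.207,.25],tilt(-10,4))
a,wa=cloud("scene");b,wb=cloud("side");np.savez("s2.npz",a=a,wa=wa,b=b,wb=wb)
s=np.hstack([a[130:400,200:480],b[100:370,160:440]]);save("s2",cv2.resize(s,None,fx=1.4,fy=1.4))
E
```

```text
[-0.3389  0.4495 -0.06    1.2611 -0.0339  1.6016  1.2433] 0.03453088299750092
mm [ 0.3  0.7 -2.5] rot [ 0.003 -0.006 -0.004] rows>= 0.1
```

View pics/s2.png

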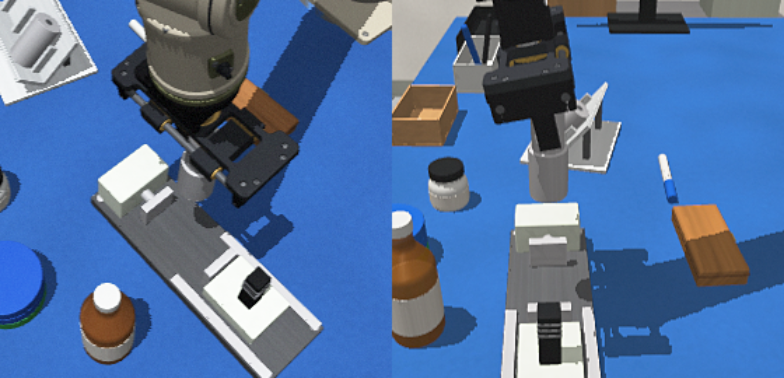

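The barrel hangs near-vertical above the bed, at (195,180) in the scene crop and (548,170) in the side crop. The jaws are open below it.

```bash
python3 - <<'E'
from h import *
from scipy.optimize import least_squares
s=np.load("s2.npz"); Q=[];N=0
for n,im,w in(('scene',s['a'],s['wa']),('side',s['b'],s['wb'])):
    hsv=cv2.cvtColor(im,cv2.COLOR_RGB2HSV)
    m=(np.hypot(w[...,0]-.59,w[...,1]-.207)<.045)&(w[...,2]>.14)&(w[...,2]<.25)&(hsv[...,1]<60)&(hsv[...,2]>70)
    q=w[m];print(n,m.sum(),'z',np.percentile(q[:,2],[1,5,95,99]))
    q=q[(q[:,2]<.225)&(q[:,2]>.175)];Q.append(q)
    r=least_squares(lambda x:np.hypot(q[:,0]-x[0],q[:,1]-x[1])-.022,[.59,.207],loss='soft_l1',f_scale=.002)
    print('centre at mean z',q[:,2].mean(),r.x,np.median(abs(r.fun)))
q=np.vstack(Q)
def f(x):
    a=np.array([x[2],x[3],1]);a/=np.linalg.norm(a);v=q-np.array([x[0],x[1],.2]);return np.linalg.norm(np.cross(v,a),axis=1)-.022
r=least_squares(f,[.59,.207,0,0],loss='soft_l1',f_scale=.002);print('axis at z=.2',r.x[:2],'tilt deg',np.degrees(r.x[2:]),np.median(abs(r.fun)))
# caliper: jaw face and anvil tops z~.065 from first views
s=np.load("s.npz")
th=np.radians(3.9);x=np.array([np.cos(th),np.sin(th)]);y=np.array([-x[1],x[0]])
for n,im,w in(('scene',s['a'],s['wa']),('side',s['b'],s['wb'])):
    near=np.hypot(w[...,0]-.59,w[...,1]-.207)<.14
    for lo,hi in((.062,.0675),(.0675,.075)):
        m=near&(w[...,2]>lo)&(w[...,2]<hi);c=w[m][:,:2]-[.592,.207];X=c@x;Y=c@y
        for g in(Y<0,Y>0):
            if g.sum()>5:print(n,lo,g.sum(),'X',np.percentile(X[g],[2,98]),'Y',np.percentile(Y[g],[2,50,98]))
    m=(w[...,2]>.016)&(w[...,2]<.024)&near&(cv2.cvtColor(im,cv2.COLOR_RGB2HSV)[...,1]<90);c=w[m][:,:2]-[.592,.207];X=c@x;Y=c@y
    g=abs(Y)<.03;print('bed X',np.percentile(X[g],[1,99]))
    for y0 in(-.03,.03):
        g=abs(Y-y0)<.012;print(' edges at',y0,np.percentile(X[g],[1,99]))
E
```

```text
scene 518 z [0.1786 0.1816 0.2407 0.2467]
centre at mean z 0.2016021438872423 [0.5889 0.2048] 0.0003883536611051872
side 1072 z [0.178  0.1817 0.2409 0.2482]
centre at mean z 0.20185944049308038 [0.5878 0.2064] 0.0004567267021879304
axis at z=.2 [0.5881 0.2061] tilt deg [-0.419  0.325] 0.0005670800185112006
scene 0.062 192 X [-0.0392  0.0457] Y [-0.128  -0.0805 -0.051 ]
scene 0.062 195 X [-0.0234  0.0244] Y [0.0582 0.0648 0.1287]
scene 0.0675 998 X [-0.0413  0.0436] Y [-0.1282 -0.1038 -0.0808]
scene 0.0675 34 X [-0.0145  0.0138] Y [0.0591 0.1195 0.1288]
bed X [-0.0531  0.055 ]
 edges at -0.03 [-0.0523  0.055 ]
 edges at 0.03 [-0.0519  0.0547]
side 0.062 208 X [-0.0455  0.0431] Y [-0.1265 -0.0802 -0.076 ]
side 0.062 134 X [-0.0254  0.129 ] Y [0.0344 0.0684 0.1317]
side 0.0675 588 X [-0.0428  0.0409] Y [-0.1248 -0.1006 -0.0786]
side 0.0675 69 X [-0.0121  0.13  ] Y [0.0337 0.1305 0.1317]
bed X [-0.0547  0.0526]
 edges at -0.03 [-0.0545  0.052 ]
 edges at 0.03 [-0.055   0.0531]
```

```bash
python3 - <<'E'
from h import *
o=get_obs();Rt=R.from_quat(o['orientation']).as_matrix();print(o['ee_pos'])
for z in(-.08,-.15,-.16): print(Rt.T@np.array([.004,.001,z])*1000)
E
```

```text
[0.5849 0.2061 0.2483]
[-18.2515   0.5483  77.9973]
[-30.7284   0.3836 146.8762]
[-32.5108   0.36   156.716 ]
```

Emit:
move_arm:
  rows:
    - {"grip": 0.8, "x": -11, "y": 0.5, "z": 39, "wx": 0, "wy": 0, "wz": 0}
    - {"grip": 0.8, "x": -18, "y": 0.5, "z": 78, "wx": 0, "wy": 0, "wz": 0}
    - {"grip": 0.8, "x": -25, "y": 0.5, "z": 112, "wx": 0, "wy": 0, "wz": 0}
    - {"grip": 0.8, "x": -28, "y": 0.5, "z": 130, "wx": 0, "wy": 0, "wz": 0}
    - {"grip": 0.8, "x": -30.7, "y": 0.4, "z": 147, "wx": 0, "wy": 0, "wz": 0}
    - {"grip": 0.8, "x": -30.7, "y": 0.4, "z": 147, "wx": 0, "wy": 0, "wz": 0}
    - {"grip": 0.8, "x": -30.7, "y": 0.4, "z": 147, "wx": 0, "wy": 0, "wz": 0}
    - {"grip": 0.8, "x": -30.7, "y": 0.4, "z": 147, "wx": 0, "wy": 0, "wz": 0}
  force: 30

```text
clock: 8.05
ee_pos: [0.5893, 0.2083, 0.1]
orientation: [-0.033, 0.996, -0.001, -0.088]
ft_force: [0.0, -0.5, -2.5]
finger_gap: 0.0347
finger_force: 30.0
```

```bash
python3 - <<'E'
from h import *
from scipy.optimize import least_squares
o=get_obs();print(o['ee_pos'],o['ft_force'],R.from_quat(o['orientation']).as_matrix().T@[0,0,-10])
for n in('scene','side'):
    im,w=cloud(n);hsv=cv2.cvtColor(im,cv2.COLOR_RGB2HSV)
    m=(np.hypot(w[...,0]-.592,w[...,1]-.207)<.032)&(w[...,2]>.04)&(w[...,2]<.08)&(hsv[...,1]<60)&(hsv[...,2]>60)
    q=w[m]
    r=least_squares(lambda x:np.hypot(q[:,0]-x[0],q[:,1]-x[1])-.022,[.59,.207],loss='soft_l1',f_scale=.002)
    print(n,m.sum(),r.x,np.median(abs(r.fun)))
E
```

```text
[0.5893 0.2083 0.1   ] [ 0.0319 -0.5063 -2.5322] [-1.7628 -0.0316  9.8434]
scene 161 [0.5935 0.207 ] 0.0003616969574900368
side 433 [0.5925 0.2088] 0.0004303831350339106
```

Emit:
move_arm:
  rows:
    - {"grip": 0.8, "x": -0.7, "y": 0, "z": 4, "wx": 0, "wy": 0, "wz": 0}
    - {"grip": 0.8, "x": -1.3, "y": 0, "z": 8, "wx": 0, "wy": 0, "wz": 0}
    - {"grip": 0.8, "x": -1.3, "y": 0, "z": 8, "wx": 0, "wy": 0, "wz": 0}
    - {"grip": 0.8, "x": -1.3, "y": 0, "z": 8, "wx": 0, "wy": 0, "wz": 0}
  force: 30

```text
clock: 8.48
ee_pos: [0.5888, 0.2085, 0.0908]
orientation: [-0.033, 0.995, -0.002, -0.089]
ft_force: [1.1, -0.3, -0.3]
finger_gap: 0.0348
finger_force: 30.0
```

Emit:
move_arm:
  rows:
    - {"grip": 0.8, "x": -0.2, "y": 0, "z": 1, "wx": 0, "wy": 0, "wz": 0}
    - {"grip": 0.8, "x": -0.2, "y": 0, "z": 1, "wx": 0, "wy": 0, "wz": 0}
    - {"grip": 0.8, "x": -0.2, "y": 0, "z": 1, "wx": 0, "wy": 0, "wz": 0}
  force: 30

```text
clock: 8.73
ee_pos: [0.5891, 0.2086, 0.0906]
orientation: [-0.033, 0.996, -0.001, -0.089]
ft_force: [1.0, -0.9, 5.3]
finger_gap: 0.0348
finger_force: 30.0
```

Emit:
move_arm:
  rows:
    - {"grip": 0.8, "x": 0, "y": 0, "z": 0, "wx": 0, "wy": 0, "wz": 0}
    - {"grip": 0.58, "x": 0, "y": 0, "z": 0, "wx": 0, "wy": 0, "wz": 0}
    - {"grip": 0.55, "x": 0, "y": 0, "z": 0, "wx": 0, "wy": 0, "wz": 0}
    - {"grip": 0.5, "x": 0, "y": 0, "z": 0, "wx": 0, "wy": 0, "wz": 0}
    - {"grip": 0.4, "x": 0, "y": 0, "z": 0, "wx": 0, "wy": 0, "wz": 0}
    - {"grip": 0.2, "x": 0, "y": 0, "z": 0, "wx": 0, "wy": 0, "wz": 0}
    - {"grip": 0.1, "x": 0, "y": 0, "z": 0, "wx": 0, "wy": 0, "wz": 0}
    - {"grip": 0.1, "x": 0, "y": 0, "z": 0, "wx": 0, "wy": 0, "wz": 0}
    - {"grip": 0.1, "x": 0, "y": 0, "z": 0, "wx": 0, "wy": 0, "wz": 0}
  force: 5

```text
clock: 9.48
ee_pos: [0.5883, 0.2084, 0.0892]
orientation: [-0.033, 0.995, -0.002, -0.09]
ft_force: [-0.6, -0.1, 0.0]
finger_gap: 0.0691
finger_force: 0.0
```

```bash
python3 - <<'E'
from h import *
o=get_obs();p=o['ee_pos'];Rt=tilt(0,4);print(o['finger_gap'])
rel(p-.09*R.from_quat(o['orientation']).as_matrix()[:,2],R.from_quat(o['orientation']).as_matrix())
rel([.590,.207,.20],Rt);rel([.584,.327,.20],Rt)
E
```

```text
0.0690657244723842
mm [  0.   0. -90.] rot [0. 0. 0.] rows>= 2.2
mm [  18.2   -1.3 -109.3] rot [ 0.003 -0.179 -0.003] rows>= 2.7
mm [  16.1  118.9 -109.3] rot [ 0.003 -0.179 -0.003] rows>= 3.9
```

Emit:
move_arm:
  rows:
    - {"grip": 0.05, "x": 2, "y": 0, "z": -10, "wx": 0, "wy": 0, "wz": 0}
    - {"grip": 0.0, "x": 6, "y": 0, "z": -35, "wx": 0, "wy": 0, "wz": 0}
    - {"grip": 0.0, "x": 12, "y": 0, "z": -70, "wx": 0, "wy": 0, "wz": 0}
    - {"grip": 0.0, "x": 18, "y": 0, "z": -109, "wx": 0, "wy": 0, "wz": 0}
    - {"grip": 0.0, "x": 18, "y": 0, "z": -109, "wx": 0, "wy": -0.18, "wz": 0}
    - {"grip": 0.0, "x": 16, "y": 119, "z": -109, "wx": 0, "wy": -0.18, "wz": 0}
    - {"grip": 0.0, "x": 16, "y": 119, "z": -109, "wx": 0, "wy": -0.18, "wz": 0}
    - {"grip": 0.0, "x": 16, "y": 119, "z": -109, "wx": 0, "wy": -0.18, "wz": 0}
    - {"grip": 0.0, "x": 16, "y": 119, "z": -109, "wx": 0, "wy": -0.18, "wz": 0}
    - {"grip": 0.0, "x": 16, "y": 119, "z": -109, "wx": 0, "wy": -0.18, "wz": 0}
    - {"grip": 0.0, "x": 16, "y": 119, "z": -109, "wx": 0, "wy": -0.18, "wz": 0}
  force: 5

```text
clock: 10.4
ee_pos: [0.5842, 0.3268, 0.2002]
orientation: [-0.034, 0.999, 0.001, 0.001]
ft_force: [-0.5, -0.7, -0.2]
finger_gap: 0.0868
finger_force: 0.0
```

```bash
python3 - <<'E'
from h import *
o=get_obs();print(o['joints'])
a,wa=cloud("scene");b,wb=cloud("side");np.savez("s3.npz",a=a,wa=wa,b=b,wb=wb)
for im,w in((a,wa),(b,wb)):
    m=(np.hypot(w[...,0]-.592,w[...,1]-.207)<.03)&(abs(w[...,2]-.13)<.004)
    print('barrel top',m.sum(),cv2.minEnclosingCircle(w[m][:,:2].astype(np.float32)) if m.sum()>3 else 0)
s=np.hstack([a[130:400,200:480],b[100:370,160:440]]);save("s3",cv2.resize(s,None,fx=1.4,fy=1.4))
Rt=tilt(0,4);rel([.584,.327,.20],Rt);rel([.584,.327,.085],Rt)
E
```

```text
[-0.503   0.4416 -0.104   1.3593  0.0444  1.341   1.0307]
barrel top 311 ((0.5937614440917969, 0.2077568918466568), 0.01842581108212471)
barrel top 0 0
mm [0.6 1.4 0.2] rot [ 0.002  0.001 -0.005] rows>= 0.0
mm [  0.8   1.2 115.2] rot [ 0.002  0.001 -0.005] rows>= 2.8
```

View pics/s3.png

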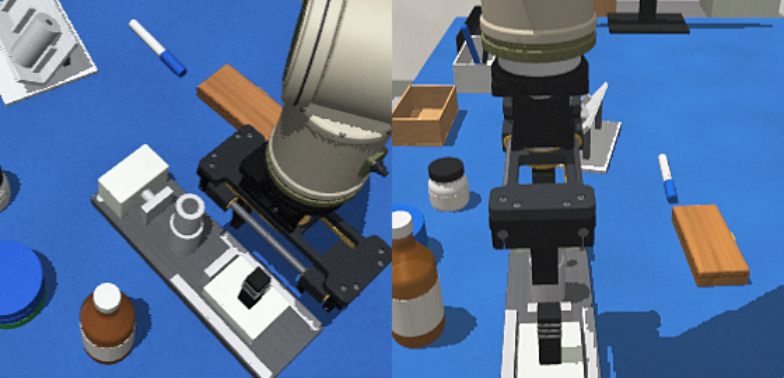

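The barrel stands upright and free at (188,210) in the scene crop, with its top within 2 mm of the target. Next I grip the post at (255,285).

Emit:
move_arm:
  rows:
    - {"grip": 0.0, "x": 0.7, "y": 1, "z": 35, "wx": 0, "wy": 0, "wz": 0}
    - {"grip": 0.0, "x": 0.7, "y": 1, "z": 70, "wx": 0, "wy": 0, "wz": 0}
    - {"grip": 0.1, "x": 0.7, "y": 1, "z": 95, "wx": 0, "wy": 0, "wz": 0}
    - {"grip": 0.3, "x": 0.7, "y": 1, "z": 113, "wx": 0, "wy": 0, "wz": 0}
    - {"grip": 0.5, "x": 0.7, "y": 1, "z": 113, "wx": 0, "wy": 0, "wz": 0}
    - {"grip": 0.6, "x": 0.7, "y": 1, "z": 113, "wx": 0, "wy": 0, "wz": 0}
    - {"grip": 0.7, "x": 0.7, "y": 1, "z": 113, "wx": 0, "wy": 0, "wz": 0}
    - {"grip": 0.8, "x": 0.7, "y": 1, "z": 113, "wx": 0, "wy": 0, "wz": 0}
    - {"grip": 0.85, "x": 0.7, "y": 1, "z": 113, "wx": 0, "wy": 0, "wz": 0}
    - {"grip": 0.85, "x": 0.7, "y": 1, "z": 113, "wx": 0, "wy": 0, "wz": 0}
    - {"grip": 0.85, "x": 0.7, "y": 1, "z": 113, "wx": 0, "wy": 0, "wz": 0}
    - {"grip": 0.85, "x": 0.7, "y": 1, "z": 113, "wx": 0, "wy": 0, "wz": 0}
    - {"grip": 0.85, "x": 0.7, "y": 1, "z": 113, "wx": 0, "wy": 0, "wz": 0}
    - {"grip": 0.85, "x": 0.7, "y": 1, "z": 113, "wx": 0, "wy": 0, "wz": 0}
  force: 15

```text
clock: 11.67
ee_pos: [0.5835, 0.3277, 0.0869]
orientation: [-0.033, 0.999, 0.001, 0.0]
ft_force: [-0.9, -2.7, 2.0]
finger_gap: 0.0216
finger_force: 15.0
```

```bash
python3 - <<'E'
from h import *
o=get_obs();M=R.from_quat(o['orientation']).as_matrix();print(o['ee_pos'],M[:,1],M[:,0],o['ft_force'],o['finger_gap'],o['finger_force'])
th=np.radians(3.9);print('travel dir -y in tool *60mm', M.T@np.array([np.sin(th),-np.cos(th),0])*60)
E
```

```text
[0.5835 0.3277 0.0869] [-0.0667  0.9978  0.0016] [-0.9978 -0.0667 -0.0008] [-0.8725 -2.6631  2.0229] 0.02162048113728179 15.002555916435085
travel dir -y in tool *60mm [ -0.0818 -59.9999  -0.0983]
```

Emit:
move_arm:
  rows:
    - {"grip": 0.85, "x": 0, "y": -5, "z": 0, "wx": 0, "wy": 0, "wz": 0}
    - {"grip": 0.85, "x": 0, "y": -12, "z": 0, "wx": 0, "wy": 0, "wz": 0}
    - {"grip": 0.85, "x": 0, "y": -19, "z": 0, "wx": 0, "wy": 0, "wz": 0}
    - {"grip": 0.85, "x": 0, "y": -25, "z": 0, "wx": 0, "wy": 0, "wz": 0}
    - {"grip": 0.85, "x": 0, "y": -29, "z": 0, "wx": 0, "wy": 0, "wz": 0}
    - {"grip": 0.85, "x": 0, "y": -32, "z": 0, "wx": 0, "wy": 0, "wz": 0}
    - {"grip": 0.85, "x": 0, "y": -34, "z": 0, "wx": 0, "wy": 0, "wz": 0}
    - {"grip": 0.85, "x": 0, "y": -35.5, "z": 0, "wx": 0, "wy": 0, "wz": 0}
    - {"grip": 0.85, "x": 0, "y": -37, "z": 0, "wx": 0, "wy": 0, "wz": 0}
    - {"grip": 0.85, "x": 0, "y": -38.5, "z": 0, "wx": 0, "wy": 0, "wz": 0}
    - {"grip": 0.85, "x": 0, "y": -40, "z": 0, "wx": 0, "wy": 0, "wz": 0}
    - {"grip": 0.85, "x": 0, "y": -41.5, "z": 0, "wx": 0, "wy": 0, "wz": 0}
    - {"grip": 0.85, "x": 0, "y": -43, "z": 0, "wx": 0, "wy": 0, "wz": 0}
    - {"grip": 0.85, "x": 0, "y": -44.5, "z": 0, "wx": 0, "wy": 0, "wz": 0}
    - {"grip": 0.85, "x": 0, "y": -46, "z": 0, "wx": 0, "wy": 0, "wz": 0}
    - {"grip": 0.85, "x": 0, "y": -47.5, "z": 0, "wx": 0, "wy": 0, "wz": 0}
    - {"grip": 0.85, "x": 0, "y": -49, "z": 0, "wx": 0, "wy": 0, "wz": 0}
    - {"grip": 0.85, "x": 0, "y": -50, "z": 0, "wx": 0, "wy": 0, "wz": 0}
    - {"grip": 0.85, "x": 0, "y": -50, "z": 0, "wx": 0, "wy": 0, "wz": 0}
    - {"grip": 0.85, "x": 0, "y": -50, "z": 0, "wx": 0, "wy": 0, "wz": 0}
  force: 15

```text
clock: 13.33
ee_pos: [0.5868, 0.2794, 0.0869]
orientation: [-0.034, 0.999, 0.002, 0.001]
ft_force: [1.8, 6.1, 2.1]
finger_gap: 0.0219
finger_force: 15.0
```

```bash
python3 - <<'E'
from h import *
o=get_obs();print(o['ee_pos'],o['ft_force'],o['finger_gap'])
a,wa=cloud("scene");np.savez("s4.npz",a=a,wa=wa)
w=wa
m=(np.hypot(w[...,0]-.594,w[...,1]-.195)<.035)&(abs(w[...,2]-.13)<.004)
print('top',m.sum(),cv2.minEnclosingCircle(w[m][:,:2].astype(np.float32)) if m.sum()>3 else 0)
E
```

```text
[0.5868 0.2794 0.0869] [1.8387 6.0995 2.0506] 0.021876808977119775
top 53 ((0.6026904582977295, 0.20226122438907623), 0.01442220713943243)
```

Emit:
move_arm:
  rows:
    - {"grip": 0.85, "x": 0, "y": -1.5, "z": 0, "wx": 0, "wy": 0, "wz": 0}
    - {"grip": 0.85, "x": 0, "y": -3, "z": 0, "wx": 0, "wy": 0, "wz": 0}
    - {"grip": 0.85, "x": 0, "y": -4.5, "z": 0, "wx": 0, "wy": 0, "wz": 0}
    - {"grip": 0.85, "x": 0, "y": -6, "z": 0, "wx": 0, "wy": 0, "wz": 0}
    - {"grip": 0.85, "x": 0, "y": -7.5, "z": 0, "wx": 0, "wy": 0, "wz": 0}
    - {"grip": 0.85, "x": 0, "y": -9, "z": 0, "wx": 0, "wy": 0, "wz": 0}
    - {"grip": 0.85, "x": 0, "y": -10.5, "z": 0, "wx": 0, "wy": 0, "wz": 0}
    - {"grip": 0.85, "x": 0, "y": -12, "z": 0, "wx": 0, "wy": 0, "wz": 0}
    - {"grip": 0.85, "x": 0, "y": -13.5, "z": 0, "wx": 0, "wy": 0, "wz": 0}
    - {"grip": 0.85, "x": 0, "y": -15, "z": 0, "wx": 0, "wy": 0, "wz": 0}
    - {"grip": 0.85, "x": 0, "y": -16.5, "z": 0, "wx": 0, "wy": 0, "wz": 0}
    - {"grip": 0.85, "x": 0, "y": -18, "z": 0, "wx": 0, "wy": 0, "wz": 0}
    - {"grip": 0.85, "x": 0, "y": -19.5, "z": 0, "wx": 0, "wy": 0, "wz": 0}
    - {"grip": 0.85, "x": 0, "y": -21, "z": 0, "wx": 0, "wy": 0, "wz": 0}
    - {"grip": 0.85, "x": 0, "y": -22, "z": 0, "wx": 0, "wy": 0, "wz": 0}
    - {"grip": 0.85, "x": 0, "y": -22, "z": 0, "wx": 0, "wy": 0, "wz": 0}
    - {"grip": 0.85, "x": 0, "y": -22, "z": 0, "wx": 0, "wy": 0, "wz": 0}
  force: 15

```text
clock: 14.8
ee_pos: [0.5883, 0.2581, 0.0869]
orientation: [-0.034, 0.999, 0.002, 0.001]
ft_force: [2.3, 7.0, 2.2]
finger_gap: 0.0223
finger_force: 15.0
```

```bash
python3 - <<'E'
from h import *
o=get_obs();print(o['ee_pos'],o['ft_force'],o['finger_gap'])
a,wa=cloud("scene");b,wb=cloud("side");np.savez("s4.npz",a=a,wa=wa,b=b,wb=wb)
s=np.hstack([a[190:370,240:420],b[200:380,190:370]]);save("s4",cv2.resize(s,None,fx=2.2,fy=2.2,interpolation=cv2.INTER_CUBIC))
E
```

```text
[0.5883 0.2581 0.0869] [2.2632 7.0297 2.1881] 0.022329562979046782
```

View pics/s4.png

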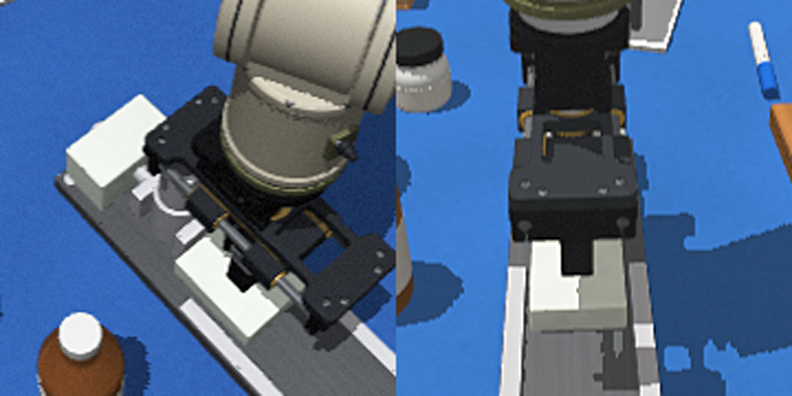

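The barrel stands upright between the anvil (145,190) and the jaw face (190,232), with contact close. Now small steps, watching the force.

Emit:
move_arm:
  rows:
    - {"grip": 0.85, "x": 0, "y": -1, "z": 0, "wx": 0, "wy": 0, "wz": 0}
    - {"grip": 0.85, "x": 0, "y": -2, "z": 0, "wx": 0, "wy": 0, "wz": 0}
    - {"grip": 0.85, "x": 0, "y": -3, "z": 0, "wx": 0, "wy": 0, "wz": 0}
    - {"grip": 0.85, "x": 0, "y": -4, "z": 0, "wx": 0, "wy": 0, "wz": 0}
    - {"grip": 0.85, "x": 0, "y": -4, "z": 0, "wx": 0, "wy": 0, "wz": 0}
  force: 15

```text
clock: 15.32
ee_pos: [0.5885, 0.255, 0.0869]
orientation: [-0.034, 0.999, 0.003, 0.001]
ft_force: [2.1, 10.3, 0.7]
finger_gap: 0.0217
finger_force: 15.0
```

Emit:
move_arm:
  rows:
    - {"grip": 0.85, "x": 0, "y": -1, "z": 0, "wx": 0, "wy": 0, "wz": 0}
    - {"grip": 0.85, "x": 0, "y": -2, "z": 0, "wx": 0, "wy": 0, "wz": 0}
    - {"grip": 0.85, "x": 0, "y": -2, "z": 0, "wx": 0, "wy": 0, "wz": 0}
  force: 15

```text
clock: 15.57
ee_pos: [0.5886, 0.2535, 0.0869]
orientation: [-0.035, 0.999, 0.003, 0.001]
ft_force: [4.2, 12.5, -1.1]
finger_gap: 0.0214
finger_force: 15.0
```

Emit:
move_arm:
  rows:
    - {"grip": 0.85, "x": 0, "y": -1, "z": 0, "wx": 0, "wy": 0, "wz": 0}
    - {"grip": 0.85, "x": 0, "y": -2, "z": 0, "wx": 0, "wy": 0, "wz": 0}
    - {"grip": 0.85, "x": 0, "y": -2, "z": 0, "wx": 0, "wy": 0, "wz": 0}
  force: 15

```text
clock: 15.82
ee_pos: [0.5887, 0.2519, 0.0869]
orientation: [-0.035, 0.999, 0.003, 0.001]
ft_force: [4.2, 13.3, -0.3]
finger_gap: 0.022
finger_force: 15.0
```

Emit:
move_arm:
  rows:
    - {"grip": 0.85, "x": 0, "y": -1, "z": 0, "wx": 0, "wy": 0, "wz": 0}
    - {"grip": 0.85, "x": 0, "y": -2, "z": 0, "wx": 0, "wy": 0, "wz": 0}
    - {"grip": 0.85, "x": 0, "y": -2, "z": 0, "wx": 0, "wy": 0, "wz": 0}
  force: 15

```text
clock: 16.07
ee_pos: [0.5888, 0.2506, 0.0869]
orientation: [-0.035, 0.999, 0.004, 0.001]
ft_force: [5.8, 14.2, -2.7]
finger_gap: 0.0217
finger_force: 15.1
```

```bash
python3 - <<'E'
from h import *
a,wa=cloud("scene");b,wb=cloud("side");np.savez("s5.npz",a=a,wa=wa,b=b,wb=wb)
th=np.radians(3.9);x=np.array([np.cos(th),np.sin(th)]);y=np.array([-x[1],x[0]])
S=np.load("s.npz")
for n,w in(('scene0',S['wa']),('scene',wa),('side0',S['wb']),('side',wb)):
    c=w[...,:2]-[.592,.207];X=c@x;Y=c@y
    m=(w[...,2]>.058)&(w[...,2]<.0668)&(abs(X)<.027)&(Y>-.078)&(Y<-.04);
    if m.sum()>3: print(n,'anvil',m.sum(),'X',np.percentile(X[m],[2,98]),'Y',np.percentile(Y[m],[5,50,95]))
    m=(w[...,2]>.061)&(w[...,2]<.068)&(abs(X)<.027)&(Y>-.04)&(Y<.09)
    if m.sum()>3: print(n,'jaw',m.sum(),'X',np.percentile(X[m],[2,98]),'Y',np.percentile(Y[m],[1,5,50,95]))
    m=(w[...,2]>.025)&(w[...,2]<.06)&(abs(X)<.06)&(Y>.0)&(Y<.25)
    print(n,'carriage Y max',np.percentile(Y[m],[90,95,98]),m.sum())
    m=(w[...,2]>.03)&(w[...,2]<.125)&(abs(X)<.035)&(Y>-.07)&(Y<.0);print('barrelish',m.sum())
s=np.hstack([S['a'][230:330,260:360],a[230:330,260:360]]);save("s5",cv2.resize(s,None,fx=4,fy=4,interpolation=cv2.INTER_CUBIC))
E
```

```text
scene0 anvil 160 X [-0.0224  0.0247] Y [-0.0617 -0.0559 -0.0506]
scene0 jaw 187 X [-0.0235  0.0247] Y [0.0579 0.0586 0.0643 0.0696]
scene0 carriage Y max [0.1615 0.1806 0.1923] 2855
barrelish 310
scene anvil 83 X [-0.0004  0.0246] Y [-0.0713 -0.0663 -0.0458]
scene jaw 124 X [0.0027 0.0254] Y [-0.0374 -0.0317 -0.0113  0.0455]
scene carriage Y max [0.1721 0.1858 0.1938] 2052
barrelish 707
side0 anvil 163 X [-0.0254  0.0228] Y [-0.0777 -0.0546 -0.0476]
side0 jaw 92 X [-0.0255  0.0226] Y [0.0596 0.0605 0.0667 0.0724]
side0 carriage Y max [0.1601 0.1689 0.1898] 2820
barrelish 443
side jaw 46 X [-0.013   0.0097] Y [0.0532 0.0534 0.0549 0.0561]
side carriage Y max [0.1461 0.1755 0.1926] 2027
barrelish 3
```

View pics/s5.png

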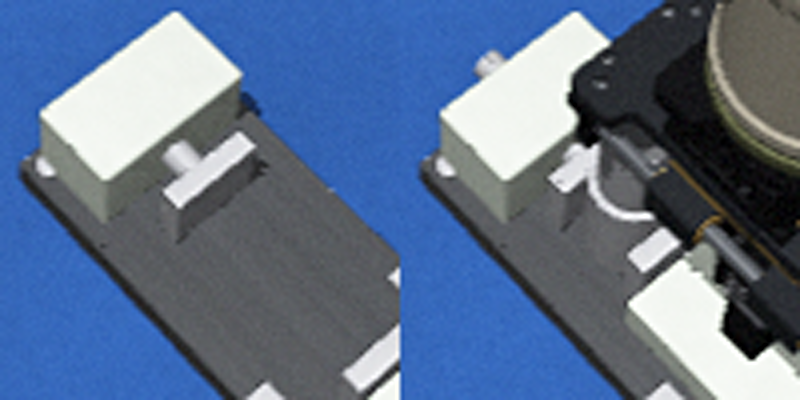

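The left half is the anvil blade free, with its top at about (215,170). In the right half the blade sits about 10 mm nearer the housing and its rod sticks out behind at (490,65). So the jaw didn't start fully open and the anvil is over-pushed. I'll ease the jaw back while measuring the blade.

Emit:
move_arm:
  rows:
    - {"grip": 0.85, "x": 0, "y": 1, "z": 0, "wx": 0, "wy": 0, "wz": 0}
    - {"grip": 0.85, "x": 0, "y": 2, "z": 0, "wx": 0, "wy": 0, "wz": 0}
    - {"grip": 0.85, "x": 0, "y": 3, "z": 0, "wx": 0, "wy": 0, "wz": 0}
    - {"grip": 0.85, "x": 0, "y": 3, "z": 0, "wx": 0, "wy": 0, "wz": 0}
  force: 15

```text
clock: 16.5
ee_pos: [0.5888, 0.2506, 0.0869]
orientation: [-0.034, 0.999, 0.002, 0.001]
ft_force: [3.1, 6.8, 2.8]
finger_gap: 0.0218
finger_force: 15.0
```

```bash
cat >> h.py <<'E'
def top65(im,p,box,zp=.065):
    # bright top-face pixels inside box (u0,u1,v0,v1) cast onto plane z=zp, in caliper axes about (.592,.207)
    K=np.array(p["intrinsics"]);Rm=cv2.Rodrigues(np.array(p["rvec"],float))[0];t=np.array(p["tvec"],float).ravel()
    u0,u1,v0,v1=box;sub=im[v0:v1,u0:u1].min(2)
    v,u=np.where(sub>175);u=u+u0;v=v+v0
    r=np.c_[(u-K[0,2])/K[0,0],(v-K[1,2])/K[1,1],np.ones(len(u))]@Rm;C=-Rm.T@t
    P=C+r*((zp-C[2])/r[:,2])[:,None]
    th=np.radians(3.9);x=np.array([np.cos(th),np.sin(th)]);c=P[:,:2]-[.592,.207]
    return c@x,c@np.array([-x[1],x[0]])
E
python3 - <<'E'
from h import *
o=get_obs();print(o['ee_pos'],o['ft_force'],o['finger_gap'])
im,_=read_camera("scene");np.save("s6.npy",im);p=camera_params("scene")
S=np.load("s.npz")['a'];S5=np.load("s5.npz")['a']
for n,I in(('free',S),('pushed',S5),('now',im)):
    X,Y=top65(I,p,(260,360,230,330))
    for x0 in(.008,.012,.016,.020):
        g=(abs(X-x0)<.003)
        a=g&(Y>-.078)&(Y<-.042);j=g&(Y>-.04)&(Y<.08)
        print(n,x0,'anvil',a.sum(),np.sort(Y[a])[[0,-1]] if a.sum() else 0,Y[a].mean() if a.sum() else 0,'jaw',j.sum(),(np.sort(Y[j])[[0,-1]],Y[j].mean()) if j.sum() else 0)
E
```

```text
[0.5888 0.2506 0.0869] [3.0776 6.8207 2.7966] 0.021754619906657797
free 0.008 anvil 38 [-0.075  -0.0494] -0.062063393440851704 jaw 26 (array([0.0587, 0.0787]), np.float64(0.0671273127272897))
free 0.012 anvil 25 [-0.073  -0.0503] -0.05961595023342965 jaw 28 (array([0.0588, 0.0789]), np.float64(0.0681350844695427))
free 0.016 anvil 16 [-0.0599 -0.0497] -0.05480419127852361 jaw 28 (array([0.0592, 0.0792]), np.float64(0.06850531963653188))
free 0.02 anvil 17 [-0.0605 -0.0494] -0.05469170673710499 jaw 26 (array([0.0594, 0.0792]), np.float64(0.06810425536611292))
pushed 0.008 anvil 26 [-0.075  -0.0562] -0.06618591443583105 jaw 108 (array([-0.0327,  0.0787]), np.float64(0.021214468732663076))
pushed 0.012 anvil 29 [-0.073  -0.0433] -0.0601544504721659 jaw 125 (array([-0.0378,  0.0789]), np.float64(0.0224428791833214))
pushed 0.016 anvil 27 [-0.0695 -0.043 ] -0.05778674821470627 jaw 133 (array([-0.039 ,  0.0792]), np.float64(0.027062318020515966))
pushed 0.02 anvil 18 [-0.0704 -0.0589] -0.06474378539667797 jaw 153 (array([-0.0168,  0.0792]), np.float64(0.032397369778431856))
now 0.008 anvil 26 [-0.075  -0.0562] -0.06618591443583105 jaw 108 (array([-0.0327,  0.0787]), np.float64(0.021214468732663076))
now 0.012 anvil 28 [-0.073  -0.0433] -0.06065805882268864 jaw 123 (array([-0.0378,  0.0789]), np.float64(0.022636481411210916))
now 0.016 anvil 25 [-0.0695 -0.043 ] -0.0586764475896682 jaw 133 (array([-0.039 ,  0.0792]), np.float64(0.027062318020515966))
now 0.02 anvil 17 [-0.0704 -0.0593] -0.06508543846063408 jaw 153 (array([-0.0168,  0.0792]), np.float64(0.032397369778431856))
```

Emit:
move_arm:
  rows:
    - {"grip": 0.85, "x": 0, "y": 1, "z": 0, "wx": 0, "wy": 0, "wz": 0}
    - {"grip": 0.85, "x": 0, "y": 2, "z": 0, "wx": 0, "wy": 0, "wz": 0}
    - {"grip": 0.85, "x": 0, "y": 3, "z": 0, "wx": 0, "wy": 0, "wz": 0}
    - {"grip": 0.85, "x": 0, "y": 3, "z": 0, "wx": 0, "wy": 0, "wz": 0}
    - {"grip": 0.85, "x": 0, "y": 3, "z": 0, "wx": 0, "wy": 0, "wz": 0}
  force: 15

```text
clock: 16.97
ee_pos: [0.5887, 0.2519, 0.0868]
orientation: [-0.033, 0.999, 0.001, 0.001]
ft_force: [0.7, 1.6, 5.9]
finger_gap: 0.0217
finger_force: 15.0
```

Emit:
move_arm:
  rows:
    - {"grip": 0.85, "x": 0, "y": 1, "z": 0, "wx": 0, "wy": 0, "wz": 0}
    - {"grip": 0.85, "x": 0, "y": 2, "z": 0, "wx": 0, "wy": 0, "wz": 0}
    - {"grip": 0.85, "x": 0, "y": 2, "z": 0, "wx": 0, "wy": 0, "wz": 0}
    - {"grip": 0.85, "x": 0, "y": 2, "z": 0, "wx": 0, "wy": 0, "wz": 0}
  force: 15

```text
clock: 17.3
ee_pos: [0.5886, 0.2535, 0.0869]
orientation: [-0.033, 0.999, 0.001, 0.0]
ft_force: [-0.6, -0.4, 5.7]
finger_gap: 0.0219
finger_force: 15.0
```

```bash
cat > m.py <<'E'
from h import *
o=get_obs();print(o['ee_pos'],o['ft_force'],o['finger_gap'])
im,_=read_camera("scene");p=camera_params("scene")
S=np.load("s.npz")['a'];S5=np.load("s5.npz")['a']
for n,I in(('free',S),('pushed',S5),('now',im)):
    X,Y=top65(I,p,(260,360,230,330))
    for x0 in(.018,.022):
        g=(abs(X-x0)<.003);a=g&(Y>-.078)&(Y<-.046);j=g&(Y>-.025)&(Y<.08)
        print(n,x0,'anvil',a.sum(),np.sort(Y[a])[[0,-1]] if a.sum() else 0,Y[a].mean() if a.sum() else 0,'jaw',np.sort(Y[j])[0])
E
python3 m.py
```

```text
[0.5886 0.2535 0.0869] [-0.5761 -0.3672  5.6803] 0.021890235753168886
free 0.018 anvil 18 [-0.0596 -0.0494] -0.05421768685231382 jaw 0.05918239668486919
free 0.022 anvil 18 [-0.0605 -0.0491] -0.05485591832688373 jaw 0.05951723658875297
pushed 0.018 anvil 20 [-0.0704 -0.0473] -0.0625339281016481 jaw -0.01683959288325106
pushed 0.022 anvil 18 [-0.0704 -0.0589] -0.06459729841317123 jaw -0.01683959288325106
now 0.018 anvil 19 [-0.0676 -0.0473] -0.06054871433182335 jaw -0.013222953624421215
now 0.022 anvil 16 [-0.0676 -0.0565] -0.06191864446529716 jaw -0.013905464829690206
```

Emit:
move_arm:
  rows:
    - {"grip": 0.85, "x": 0, "y": 1, "z": 0, "wx": 0, "wy": 0, "wz": 0}
    - {"grip": 0.85, "x": 0, "y": 2, "z": 0, "wx": 0, "wy": 0, "wz": 0}
    - {"grip": 0.85, "x": 0, "y": 2.5, "z": 0, "wx": 0, "wy": 0, "wz": 0}
    - {"grip": 0.85, "x": 0, "y": 2.5, "z": 0, "wx": 0, "wy": 0, "wz": 0}
    - {"grip": 0.85, "x": 0, "y": 2.5, "z": 0, "wx": 0, "wy": 0, "wz": 0}
  force: 15

```text
clock: 17.77
ee_pos: [0.5885, 0.2553, 0.0868]
orientation: [-0.033, 0.999, 0.0, 0.0]
ft_force: [0.1, -2.0, 7.5]
finger_gap: 0.0219
finger_force: 15.0
```

```bash
python3 m.py
```

```text
[0.5885 0.2553 0.0868] [ 0.1476 -1.9826  7.5179] 0.02192412395823545
free 0.018 anvil 18 [-0.0596 -0.0494] -0.05421768685231382 jaw 0.05918239668486919
free 0.022 anvil 18 [-0.0605 -0.0491] -0.05485591832688373 jaw 0.05951723658875297
pushed 0.018 anvil 20 [-0.0704 -0.0473] -0.0625339281016481 jaw -0.01683959288325106
pushed 0.022 anvil 18 [-0.0704 -0.0589] -0.06459729841317123 jaw -0.01683959288325106
now 0.018 anvil 17 [-0.0652 -0.0473] -0.05943954251253301 jaw -0.011758417584642397
now 0.022 anvil 17 [-0.0657 -0.0546] -0.06006898969826164 jaw -0.01244364834130941
```

Emit:
move_arm:
  rows:
    - {"grip": 0.72, "x": 0, "y": 0, "z": 0, "wx": 0, "wy": 0, "wz": 0}
    - {"grip": 0.68, "x": 0, "y": 0, "z": 0, "wx": 0, "wy": 0, "wz": 0}
    - {"grip": 0.6, "x": 0, "y": 0, "z": 0, "wx": 0, "wy": 0, "wz": 0}
    - {"grip": 0.5, "x": 0, "y": 0, "z": 0, "wx": 0, "wy": 0, "wz": 0}
    - {"grip": 0.45, "x": 0, "y": 0, "z": 0, "wx": 0, "wy": 0, "wz": 0}
    - {"grip": 0.45, "x": 0, "y": 0, "z": 0, "wx": 0, "wy": 0, "wz": 0}
    - {"grip": 0.45, "x": 0, "y": 0, "z": 0, "wx": 0, "wy": 0, "wz": 0}
    - {"grip": 0.45, "x": 0, "y": 0, "z": 0, "wx": 0, "wy": 0, "wz": 0}
  force: 5

```text
clock: 18.48
ee_pos: [0.5881, 0.2571, 0.0865]
orientation: [-0.034, 0.999, 0.001, 0.0]
ft_force: [0.0, -0.2, 0.8]
finger_gap: 0.0475
finger_force: 0.0
```

```bash
python3 m.py | grep -v pushed
```

```text
[0.5881 0.2571 0.0865] [ 0.0487 -0.1703  0.7966] 0.04748206081633702
free 0.018 anvil 18 [-0.0596 -0.0494] -0.05421768685231382 jaw 0.05918239668486919
free 0.022 anvil 18 [-0.0605 -0.0491] -0.05485591832688373 jaw 0.05951723658875297
now 0.018 anvil 17 [-0.0652 -0.0473] -0.05943954251253301 jaw -0.011758417584642397
now 0.022 anvil 17 [-0.0657 -0.0546] -0.06006898969826164 jaw -0.011500096166654027
```

Still held at about 5 mm. Retreat up and back towards +y to clear the view.

Emit:
move_arm:
  rows:
    - {"grip": 0.45, "x": 0, "y": 0, "z": -15, "wx": 0, "wy": 0, "wz": 0}
    - {"grip": 0.45, "x": 0, "y": 0, "z": -50, "wx": 0, "wy": 0, "wz": 0}
    - {"grip": 0.45, "x": 0, "y": 0, "z": -85, "wx": 0, "wy": 0, "wz": 0}
    - {"grip": 0.45, "x": 0, "y": 0, "z": -120, "wx": 0, "wy": 0, "wz": 0}
    - {"grip": 0.45, "x": 40, "y": 30, "z": -140, "wx": 0, "wy": 0, "wz": 0}
    - {"grip": 0.45, "x": 80, "y": 60, "z": -140, "wx": 0, "wy": 0, "wz": 0}
    - {"grip": 0.45, "x": 120, "y": 80, "z": -140, "wx": 0, "wy": 0, "wz": 0}
    - {"grip": 0.45, "x": 120, "y": 80, "z": -140, "wx": 0, "wy": 0, "wz": 0}
    - {"grip": 0.45, "x": 120, "y": 80, "z": -140, "wx": 0, "wy": 0, "wz": 0}
    - {"grip": 0.45, "x": 120, "y": 80, "z": -140, "wx": 0, "wy": 0, "wz": 0}
  force: 5

```text
clock: 19.37
ee_pos: [0.4619, 0.3294, 0.2272]
orientation: [-0.035, 0.999, 0.001, 0.001]
ft_force: [1.0, -0.3, -0.0]
finger_gap: 0.0477
finger_force: 0.0
```

```bash
python3 m.py | grep -v pushed; python3 - <<'E'
from h import *
a,w=cloud("scene")
m=(np.hypot(w[...,0]-.595,w[...,1]-.175)<.035)&(abs(w[...,2]-.13)<.005)
print('top',m.sum(),cv2.minEnclosingCircle(w[m][:,:2].astype(np.float32)),w[m][:,2].mean())
b,_=read_camera("side")
save("s9",np.hstack([cv2.resize(a[60:420,160:460],(400,480)),cv2.resize(b[120:420,150:400],(400,480))]))
E
```

```text
[0.4619 0.3294 0.2272] [ 0.9666 -0.3405 -0.0414] 0.04772153189296379
free 0.018 anvil 18 [-0.0596 -0.0494] -0.05421768685231382 jaw 0.05918239668486919
free 0.022 anvil 18 [-0.0605 -0.0491] -0.05485591832688373 jaw 0.05951723658875297
now 0.018 anvil 17 [-0.0652 -0.0473] -0.05943954251253301 jaw -0.011758417584642397
now 0.022 anvil 17 [-0.0657 -0.0546] -0.06006898969826164 jaw -0.011500096166654027
top 299 ((0.5964764356613159, 0.17308250069618225), 0.018326785415410995) 0.13020372147227674
```

View pics/s9.png

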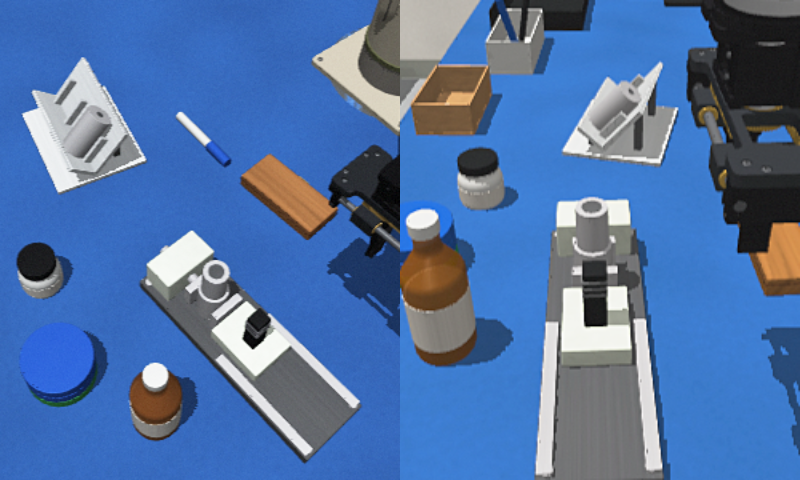

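The left view shows the barrel upright between anvil and jaw at (213,280), with the plug still in the rest at (88,130) and the other items in place. The anvil is pushed in about 5 mm.

```bash
python3 -c "
from plant import *
print(hand_in())"
```

```text
the job is handed in; nothing more can be done
None
```

The job is handed in, with the barrel upright on the bed, wide end down, closed between the jaws, and the anvil pushed in about 5 mm by camera measurement (good to about 1 mm); I first over-pushed the anvil to about 10 mm and eased it back, and the barrel was set down about 4 mm off midway, as the jaw did not start fully open.

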